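Latch the frame corner down and gauge the mitre

ROBOT

A 6-joint arm with a two-finger parallel gripper is mounted at the origin on the work surface. World frame = base frame: x ahead of the robot, y to its left, z up, the work surface at z = 0. Lengths are in mm, angles in rad, forces in N, time in s.
With the tool pointing down it reaches from about 275 to 825 mm from the base axis. Payload 5.2 kg.
Tool frame: the origin (TCP) lies at the very end of the fingers, on their centre line; the grasp point (between the pads) lies 19 mm behind it; z points along the fingers, y is the direction in which the jaws open and shut (so a half turn about z gives the same grasp; the last joint's range is limited). The gripper opens to 93 mm and grips with 3 to 60 N. Pads are 15 mm wide; open, the fingers measure 128 mm over their backs; the gripper's body (75 mm by 188 mm) begins 65 mm behind the grasp point.
Start: joints at [-1.491, 0.259, 1.535, -0, 1.348, -0.203], TCP at [153.496, -528.151, 218.653] pointing down, gripper open.
Joint ranges: [-3.14, 3.14], [-0.91, 2.08], [0.19, 2.58], [-1.22, 4.36], [0.22, 2.71], [-3.12, 3.12]. Speed limits (rad/s): [2.57, 2.57, 3.14, 3.14, 3.14, 3.14].

INTERFACE

Orientations are given as [roll, pitch, yaw] about the fixed x, y, z axes, in that order (R = Rz(yaw) Ry(pitch) Rx(roll)).
In Python, from bench import robot gives the robot as it stands. The module is installed in compiled form; this text tells all that it offers. Calls block until the motion is done:
- robot.move_ptp(position, orientation): joint-space move of the TCP to a pose.
- robot.move_linear(position, ori=None, speed=150, f_stop=None): straight line of the TCP; ori=None keeps the orientation; speed is the mean speed in mm/s. With f_stop (N) it stops when the force on the tool has changed by that much, and returns True; else False.
- robot.move_j(angles): joint-space move.
- robot.move_gripper(opening): opening from 0.0 (shut) to 1.0 (fully open); the grip force is fixed at half the most; returns when the fingers have stopped.
- robot.sleep(seconds).
- robot.inverse_kinematics(position, orientation): joint angles nearest the present ones, or None.
- robot.get_image(name): name is "scene" or "top"; returns a dict with "img" (400x640x3 uint8, blue, green, red), "fovy" (degrees; the focal length in pixels is half the picture's height over the tangent of half this angle, whatever the lens; pixels are square), "cx", "cy" (the principal point, pixels), "eye" and "orientation" of the camera in the world. Camera axes: x right, y down, z forward; pixel columns grow to the right and rows downward; lengths in mm; the calibration is good to about 2 mm. A picture is of the moment at which its call begins. There is no depth.
A pose or a line that the arm cannot do raises robot.MotionError and nothing moves.
- robot.hand_in(): hands the job in, once; it reports no verdict.
Readings, each from a call of its own:
- robot.current_t(): time.
- robot.current_qpos(): joint angles.
- robot.current_joint_vel(): joint speeds.
- robot.current_joint_efforts(): joint torques, N m.
- robot.current_tcp_pos(): TCP position.
- robot.current_eef_rot(): TCP orientation.
- robot.current_contact_force(): force on the tool from outside, world axes, zero at the start.
- robot.current_ft_torque(): the same for the moment, N m.
- robot.current_gripper_width(): opening from 0.0 (shut) to 1.0 (fully open).
Only numpy, scipy, OpenCV 4.12 (cv2) and the standard library are available. Lean on these libraries where they do the work, as an engineer would, in place of code of your own. Each camera call takes 0.05 s, during which the arm holds its last target.

TASK

Swing the corner clamp's hinged bar (red end pad) down until it rests fully home in its brass catch. Then take the dial gauge out of its wooden stand by its blue handle and hold it upright with the plunger tip on the white dot on the frame, pressing lightly so that the sprung plunger goes in about half way; finish still holding it there, with the bar closed. Leave the pin tin, plane, brass template and border strip where they are.

Things in the scene. Friction and masses are not known exactly. Their poses are not given: they have to be found in the camera images.
- clamp: Fixed wooden corner clamp (base board 180 x 136 x 18 mm) holding the corner of a cherry picture frame. Origin on the bench under the outer corner of the frame; z up; one frame rail runs 190 mm along +x (over y 0 to 40 mm), the other 190 mm along +y (over x 0 to 40 mm). Frame top is 40 mm above the bench; nothing on the clamp stands higher than 52 mm except the open bar. Wooden fences on the outer sides, a brass wing screw on the diagonal at about x = y = 99 mm.
- latch_hinge (a point): Point on the hinge axis of the hold-down bar, on the clamp at x 125, y -12, z 46 mm; axes as the clamp's, hinge axis along x. The closed bar lies along +y across the rail.
- latch (a joint): Angle of the hinged steel hold-down bar: 0 = closed, lying level across the rail in the forked brass catch (against its stop); grows as the bar rises about the clamp's x axis (1.57 would be upright; stop at 1.4). Stiff hinge: stays where it is left; about 1 N at the pad moves it.
- latch_pad (a point): Centre of the upper face of the red pad at the bar's free end, 96 mm from the hinge axis along the bar and 5 mm above it; pad 28 mm wide (along the hinge axis), 30 mm long, 10 mm thick, its axes turning with the bar (y along the bar outward, z out of the upper face). Push this face to close the bar.
- dot: White paper dot, 16 mm across with a small black centre, stuck on top of the frame near its mitre; origin at its centre on the frame's top surface (40 mm above the bench).
- stand: Fixed wooden gauge stand, 72 x 72 x 68 mm, with an upright 21 mm hole in its top; origin under its centre on the bench. The gauge hangs in the hole by its collar.
- gauge: Loose dial gauge, 212 g with plunger, upright in the stand. Origin at the lower end of its steel sleeve, z up along the tool towards the handle. Sleeve 16 mm across, z 0 to 36 mm; collar 36 mm across, z 36 to 42; dial 44 mm across and 16 mm thick (axis x), z 46 to 90; blue square handle 24 x 24 mm, z 89 to 153. The plunger sticks out 24 mm below the origin when free. Lift it straight up at least 70 mm to clear the stand.
- gauge_grip (a point): Centre of the gauge's blue handle (24 x 24 mm, 64 mm high), 121 mm above the gauge's origin and 145 mm above the free plunger tip; axes as the gauge's.
- gauge_tip (a point): Lowest point of the gauge's brass-tipped plunger (8 mm ball end), on the gauge's axis, 24 mm below the sleeve's lower end when free.
- plunger (a joint): How far the plunger is pushed into the sleeve, m: 0 free, 0.016 fully in. Spring of 200 N/m with 0.8 N preload: 2.4 N half way in, 4 N fully in.
- tin: Bystander: red enamelled tin of panel pins, 68 mm across, 40 mm high, origin under its centre.
- plane: Bystander: black iron block plane, 160 mm long, 48 mm wide, about 60 mm high, origin under its centre.
- template: Bystander: brass mitre template, about 110 x 110 mm, 12 mm high, origin under the middle of its thick edge.
- strip: Bystander: striped zebrano border strip, 240 x 18 x 6 mm, origin under its centre.
Not all that is in view belongs to the job. What is shaped like the gauge but pink or turquoise is not meant.

How it is judged:
By the outcome, as a careful person would: the job done as asked, in the order asked, and still so for the second after the job is handed in, while the arm keeps its last pose, push and grip.
It also fails if it takes over 56 s, if anything falls off the work surface, if the arm or the gripper's body presses on something with over 40 N, if the wrist force passes 120 N, or if a joint passes its speed limit or range.

## Working session

There is one attempt and no reset: what is moved stays moved. The work goes in short steps, each a Python script; the robot and the scene stay as the last script left them, time stands still between calls to the robot, and variables do not carry over. Pictures are saved under pics/ and viewed, and the job is handed in when it is done.

```bash
ls; mkdir -p pics
python3 - <<'E'
from bench import robot
import cv2,numpy as np
for n in ("scene","top"):
    d=robot.get_image(n); cv2.imwrite(f"pics/{n}0.png",d["img"])
    print(n,{k:(np.round(v,4).tolist() if not np.isscalar(v) else v) for k,v in d.items() if k!="img"})
print(robot.current_t(),robot.current_eef_rot(),robot.current_gripper_width(),robot.current_contact_force())
E
```

```text
pics
scene {'fovy': 47.76847581159587, 'cx': 326.8054911004079, 'cy': 198.99733964816025, 'eye': [1144.2094, -193.2539, 921.0878], 'orientation': [-2.5238, 0.0037, 1.2624]}
top {'fovy': 44.17212675509339, 'cx': 316.20964732804515, 'cy': 193.9625308770586, 'eye': [487.1386, -19.0781, 1190.6651], 'orientation': [-3.0351, 0.0006, -1.5445]}
0.1 [-3.14000676e+00 -3.02089221e-04  2.82849002e-01] 1.0001798933105586 [-0.61502389  1.46312193  0.04573981]
```

View pics/scene0.png

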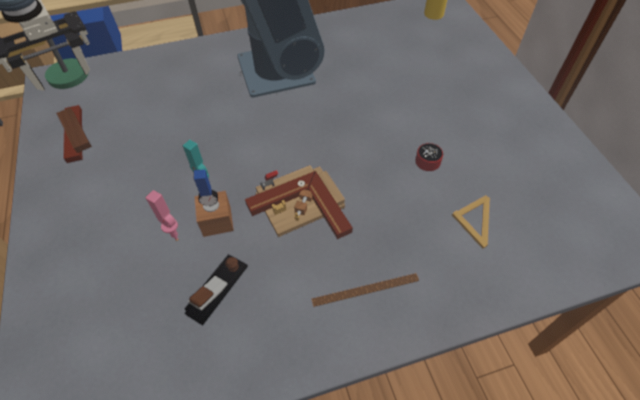

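View pics/top0.png

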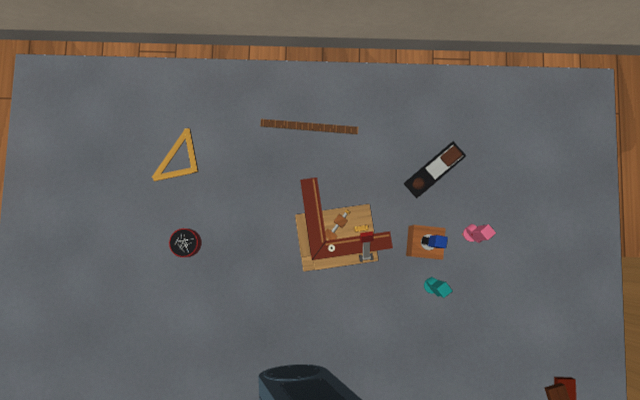

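The scene view shows the gauge in its stand near (205,190), the clamp around (300,200) and the red pad near (271,175). In the top view the dot is near (331,247). I'll zoom in on both.

Run:
```python
import cv2
a=cv2.imread("pics/scene0.png")[130:250,140:360]; b=cv2.imread("pics/top0.png")[165:305,290:500]
cv2.imwrite("pics/s0z.png",cv2.resize(a,(792,432),interpolation=cv2.INTER_CUBIC))
cv2.imwrite("pics/t0z.png",cv2.resize(b,(798,532),interpolation=cv2.INTER_CUBIC))
```

```text
(no output)
```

View pics/s0z.png

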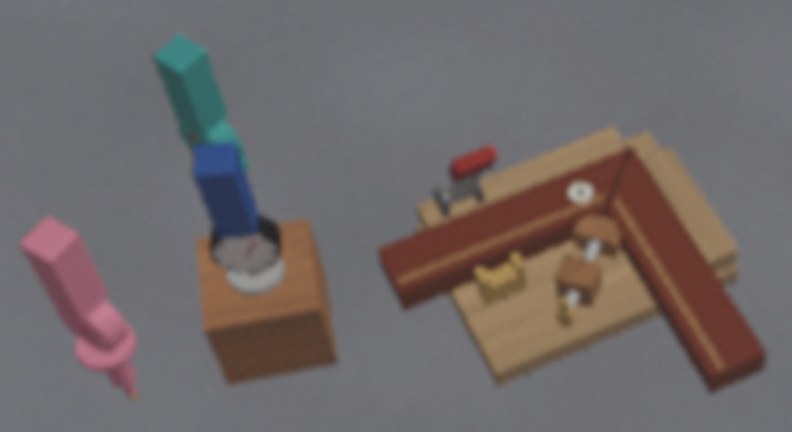

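View pics/t0z.png

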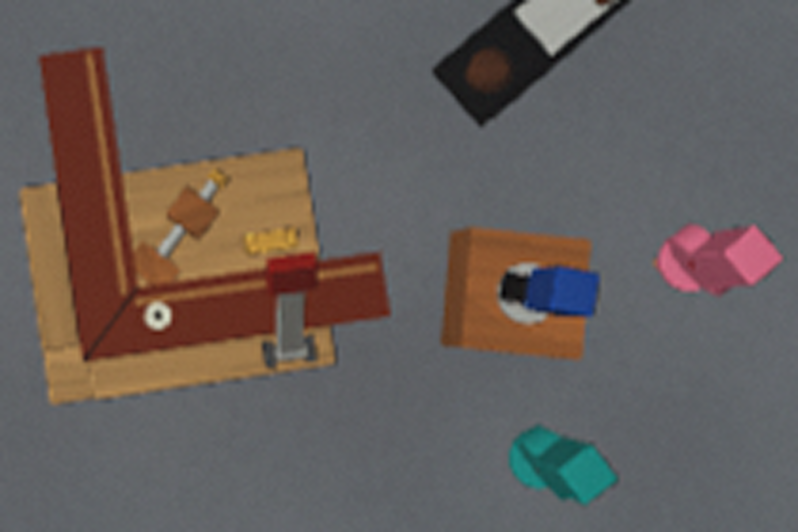

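```bash
cat > h.py <<'E'
import numpy as np
from scipy.spatial.transform import Rotation as R
from scipy.optimize import least_squares
CAM={'scene':dict(fovy=47.76847581159587,cx=326.8054911004079,cy=198.99733964816025,eye=[1144.2094,-193.2539,921.0878],o=[-2.5238,0.0037,1.2624]),
'top':dict(fovy=44.17212675509339,cx=316.20964732804515,cy=193.9625308770586,eye=[487.1386,-19.0781,1190.6651],o=[-3.0351,0.0006,-1.5445])}
def proj(n,P):
    c=CAM[n]; f=200/np.tan(np.radians(c['fovy'])/2)
    q=(np.atleast_2d(P)-c['eye'])@R.from_euler('xyz',c['o']).as_matrix()
    return np.c_[c['cx']+f*q[:,0]/q[:,2],c['cy']+f*q[:,1]/q[:,2]]
def ray(n,uv):
    c=CAM[n]; f=200/np.tan(np.radians(c['fovy'])/2)
    d=R.from_euler('xyz',c['o']).as_matrix()@np.array([(uv[0]-c['cx'])/f,(uv[1]-c['cy'])/f,1]); return np.array(c['eye']),d/np.linalg.norm(d)
def tri(a,b):
    A=[];B=[]
    for n,uv in (('scene',a),('top',b)):
        e,d=ray(n,uv); M=np.eye(3)-np.outer(d,d); A.append(M);B.append(M@e)
    p=np.linalg.lstsq(np.vstack(A),np.hstack(B),rcond=None)[0]
    return p
def atz(n,uv,z):
    e,d=ray(n,uv); return e+d*(z-e[2])/d[2]
sz=lambda u,v:(140+(u+.5)/3.6-.5,130+(v+.5)/3.6-.5)
tz=lambda u,v:(290+(u+.5)/3.8-.5,165+(v+.5)/3.8-.5)
def place(P,x,y,yaw): 
    return np.atleast_2d(P)@R.from_euler('z',yaw).as_matrix().T+[x,y,0]
E
python3 - <<'E'
from h import *
np.set_printoptions(precision=2,suppress=True)
L=[((0,0,40),sz(630,150),tz(86,358)),((190,0,40),sz(380,250),tz(389,316)),((190,40,40),sz(402,292),tz(381,253)),((40,40,40),sz(612,200),tz(133,290)),((0,190,40),sz(763,353),tz(41,57)),((40,190,40),sz(710,377),tz(103,48))]
P=np.array([l[0] for l in L],float);S=np.array([l[1] for l in L]);T=np.array([l[2] for l in L])
f=lambda p:np.r_[(proj('scene',place(P,*p))-S).ravel(),(proj('top',place(P,*p))-T).ravel()]
r=least_squares(f,[450,0,-1.45],x_scale=[10,10,.1]); print(r.x); print(f(r.x).reshape(-1,2))
for l in L: print(l[0],tri(l[1],l[2]),place(l[0],*r.x))
print('dot',tri(sz(580,191),tz(157,316)),atz('top',tz(157,316),40),atz('scene',sz(580,191),40))
print('hinge w',place((125,-12,46),*r.x))
for a in (.6,.8,1.0,1.2,1.4):
    c,s=np.cos(a),np.sin(a); g=lambda y,z,x=0:(125+x,-12+c*y-s*z,46+s*y+c*z)
    q=np.array([g(96,5),g(111,5,-14),g(111,5,14),g(111,-5,-14),g(111,-5,14),g(81,5,-14),g(81,5,14)])
    Q=place(q,*r.x); print(a); print(np.c_[(proj('scene',Q)-[140,130])*3.6,(proj('top',Q)-[290,165])*3.8])
E
```

```text
[455.23  -6.9   -1.4 ]
[[ 0.87 -0.58]
 [-0.75  0.11]
 [-0.67  0.77]
 [-1.53  2.78]
 [ 0.88  0.45]
 [ 0.16  0.71]
 [-1.38  1.53]
 [-0.02  0.98]
 [-0.6   0.44]
 [ 0.9  -0.2 ]
 [-0.78  0.17]
 [-0.28  0.18]]
(0, 0, 40) [458.88 -10.1   43.21] [[455.23  -6.9   40.  ]]
(190, 0, 40) [ 489.25 -193.12   43.16] [[ 486.86 -194.25   40.  ]]
(190, 40, 40) [ 527.48 -186.97   44.62] [[ 526.3  -187.59   40.  ]]
(40, 40, 40) [500.97 -36.44  49.36] [[501.33 -39.69  40.  ]]
(0, 190, 40) [642.58  22.64  43.02] [[642.58  24.73  40.  ]]
(40, 190, 40) [649.23 -15.26  43.38] [[649.24 -14.71  40.  ]]
dot [485.28 -52.93  46.5 ] [485.39 -52.65  40.  ] [480.26 -52.35  40.  ]
hinge w [[ 464.21 -132.16   46.  ]]
0.6
[[495.63 225.   276.22 223.93]
 [523.24 222.83 250.3  205.36]
 [481.49 239.8  298.39 198.53]
 [528.03 237.25 247.72 196.52]
 [486.48 254.25 295.42 189.75]
 [509.29 210.69 254.32 249.  ]
 [468.53 227.13 301.78 242.24]]
0.8
[[485.04 196.49 281.95 245.54]
 [511.09 189.56 256.55 230.06]
 [469.02 206.37 305.44 223.1 ]
 [516.79 204.68 253.66 218.11]
 [474.85 221.57 302.2  211.2 ]
 [500.5  186.96 258.87 267.59]
 [459.53 203.29 306.9  260.75]]
1.0
[[473.23 167.76 288.03 272.34]
 [497.36 155.96 263.28 260.99]
 [455.14 172.54 312.87 253.93]
 [503.69 171.01 260.21 246.37]
 [461.52 187.7  309.5  239.35]
 [490.68 163.15 263.72 290.35]
 [449.61 179.32 312.22 283.43]]
1.2
[[460.78 140.27 294.15 303.2 ]
 [482.77 123.81 270.19 296.89]
 [440.56 140.1  320.31 289.74]
 [489.4  137.99 267.08 280.22]
 [447.16 154.42 316.98 273.1 ]
 [480.3  140.43 268.63 316.34]
 [439.25 156.39 317.49 309.35]]
1.4
[[448.34 115.38 300.02 336.71]
 [468.09  94.76 276.93 336.06]
 [426.07 110.72 327.4  328.84]
 [474.66 107.35 273.94 318.15]
 [432.54 123.47 324.28 310.95]
 [469.87 119.88 273.38 344.36]
 [428.97 135.61 322.47 337.34]]
```

Run:
```python
import cv2,numpy as np
from h import *
for n,(x0,x1,y0,y1) in {'scene':(285,320,168,200),'top':(318,345,235,260)}.items():
    im=cv2.imread(f"pics/{n}0.png").astype(float); m=im.min(2); w=np.clip(m[y0:y1,x0:x1]-110,0,None)
    # dot: restrict near
    c=(301,183) if n=='scene' else (331,247.5)
    yy,xx=np.mgrid[y0:y1,x0:x1]; w=w*((xx-c[0])**2+(yy-c[1])**2<30)
    u=(w>20); print(n,(w*xx).sum()/w.sum(),(w*yy).sum()/w.sum(),xx[u].min(),xx[u].max(),yy[u].min(),yy[u].max())
def crop(n,x0,y0,w,h,s,o):
    im=cv2.imread(f"pics/{n}0.png")[y0:y0+h,x0:x0+w]; cv2.imwrite(o,cv2.resize(im,(w*s,h*s),interpolation=cv2.INTER_CUBIC))
crop('scene',185,160,100,75,8,'pics/s0g.png'); crop('top',355,215,100,60,8,'pics/t0g.png')
```

```text
scene 300.811797752809 183.0187265917603 298 303 181 185
top 331.21118721461187 247.64897260273972 328 334 245 251
```

View pics/s0g.png

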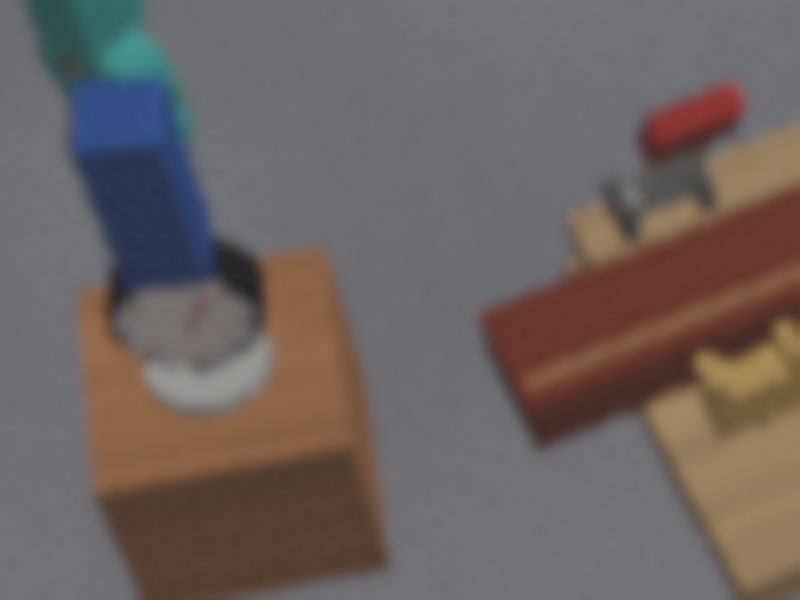

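View pics/t0g.png

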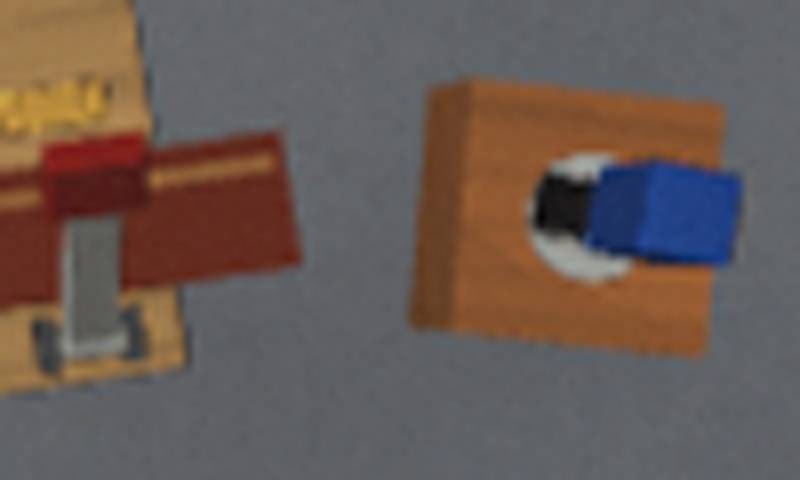

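Run:
```python
from h import *
np.set_printoptions(precision=2,suppress=True)
s8=lambda u,v:(185+(u+.5)/8-.5,160+(v+.5)/8-.5)
t8=lambda u,v:(355+(u+.5)/8-.5,215+(v+.5)/8-.5)
T=np.array([t8(*p) for p in [(472,78),(724,103),(708,357),(452,330)]])
S=np.array([s8(*p) for p in [(98,495),(80,290),(325,248),(360,448)]])
P=np.array([(36,36,68),(36,-36,68),(-36,-36,68),(-36,36,68)],float)
f=lambda p:np.r_[(proj('scene',place(P,*p))-S).ravel(),(proj('top',place(P,*p))-T).ravel()]
# order check
for a,b in zip(S,T): print(tri(a,b), )
S2=S
r=least_squares(f,[490,-260,0.],x_scale=[10,10,.1]); print('as is',r.x,r.cost)
for k in range(4):
    S=np.roll(S2,k,0); r=least_squares(f,[490,-260,-0.1],x_scale=[10,10,.1]); print(k,r.x,r.cost,[tri(a,b).round(1).tolist() for a,b in zip(S,T)])
TH=np.array([t8(*p) for p in [(655,160),(742,175),(728,265),(640,248)]])
SH0=np.array([s8(*p) for p in [(70,82),(162,78),(180,145),(78,155)]])
for k in range(4):
    SH=np.roll(SH0,k,0); print(k,[tri(a,b).round(1).tolist() for a,b in zip(SH,TH)])
print([atz('top',a,185).round(1).tolist() for a in TH],np.mean([atz('top',a,185) for a in TH],0))
print([atz('scene',a,185).round(1).tolist() for a in SH0],np.mean([atz('scene',a,185) for a in SH0],0))
# dot
print('dot',tri((300.81,183.02),(331.21,247.65)),atz('top',(331.21,247.65),40),atz('scene',(300.81,183.02),40))
```

```text
[ 541.21 -273.93   66.08]
[ 533.92 -289.52  156.32]
[ 475.97 -263.84   95.88]
[ 472.04 -245.89  -28.65]
as is [ 503.66 -270.95   -0.77] 1077.3916019723556
0 [ 503.66 -270.95   -0.77] 1077.3916018828154 [[541.2, -273.9, 66.1], [533.9, -289.5, 156.3], [476.0, -263.8, 95.9], [472.0, -245.9, -28.7]]
1 [ 504.02 -270.75   -0.07] 2.4714865023560844 [[543.6, -236.7, 70.6], [538.1, -308.4, 72.3], [466.8, -303.2, 73.6], [472.3, -232.3, 71.7]]
2 [ 503.78 -270.34    0.62] 1078.0062438675636 [[538.6, -225.1, 154.2], [545.9, -267.8, 94.7], [465.5, -325.5, -27.7], [469.4, -268.6, 66.7]]
3 [ 502.08 -270.18   -0.07] 3362.798463493813 [[536.9, -257.5, 151.2], [540.0, -254.6, 172.6], [477.5, -279.2, 3.8], [468.0, -288.0, -36.4]]
0 [[515.8, -266.8, 212.4], [515.8, -265.6, 214.9], [494.7, -272.0, 164.7], [494.5, -275.1, 159.8]]
1 [[516.7, -272.3, 185.8], [513.9, -277.1, 214.2], [493.9, -268.1, 190.3], [496.3, -261.4, 161.2]]
2 [[518.3, -259.1, 187.1], [514.8, -282.8, 187.8], [491.8, -280.0, 189.5], [495.6, -257.8, 187.2]]
3 [[517.2, -255.6, 211.6], [517.1, -269.3, 190.8], [492.2, -286.1, 161.4], [494.2, -269.3, 188.1]]
[[518.0, -262.3, 185.0], [514.8, -284.4, 185.0], [491.9, -280.8, 185.0], [495.6, -258.5, 185.0]] [ 505.08 -271.47  185.  ]
[[487.7, -281.0, 185.0], [493.7, -257.8, 185.0], [517.5, -256.8, 185.0], [512.7, -282.4, 185.0]] [ 502.91 -269.48  185.  ]
dot [485.69 -53.25  45.81] [485.73 -53.25  40.  ] [481.28 -52.48  40.  ]
```

```bash
cat >> h.py <<'E'
CL=(455.23+1.0,-6.9,-1.40)
def face(r,a,back=7.5,dz=0):
    c,s=np.cos(a),np.sin(a); return place((125,-12+c*r-s*5-back,46+s*r+c*5+dz),*CL)[0]
E
python3 - <<'E'
from h import *
from bench import robot
import cv2
np.set_printoptions(precision=2,suppress=True)
o=[np.pi,0,0.17]
p=face(102,1.3)
print(p)
robot.move_gripper(0.0)
robot.move_ptp([p[0],p[1],240],o); print(robot.current_t(),robot.current_tcp_pos())
robot.move_linear(p,speed=150); print(robot.current_contact_force(),robot.current_tcp_pos())
for n in ("scene","top"): cv2.imwrite(f"pics/{n}1.png",robot.get_image(n)["img"])
a=cv2.imread("pics/scene1.png")[100:250,200:360]; b=cv2.imread("pics/top1.png")[165:305,290:500]
cv2.imwrite("pics/z1.png",np.hstack([cv2.resize(a,(427,400)),cv2.resize(b,(372,400))[:, :]])[:,:799])
print(robot.current_t())
E
```

```text
[ 480.4  -129.58  145.62]
3.4167 [ 480.29 -130.41  239.92]
[-1.01 -0.22  0.26] [ 480.87 -130.14  146.25]
4.3
```

View pics/z1.png

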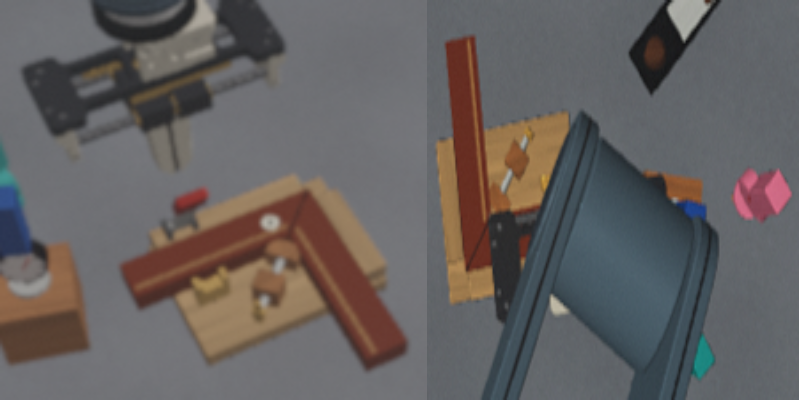

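Run:
```python
from h import *
import cv2
print(proj('scene',[480.87,-130.14,146.25]), proj('scene',face(96,1.07,0)))
a=cv2.imread("pics/scene1.png")[125:195,235:315]
cv2.imwrite("pics/z1b.png",cv2.resize(a,(640,560),interpolation=cv2.INTER_CUBIC))
```

```text
[[264.8946315  162.42633056]] [[270.48194232 174.3230729 ]]
```

View pics/z1b.png

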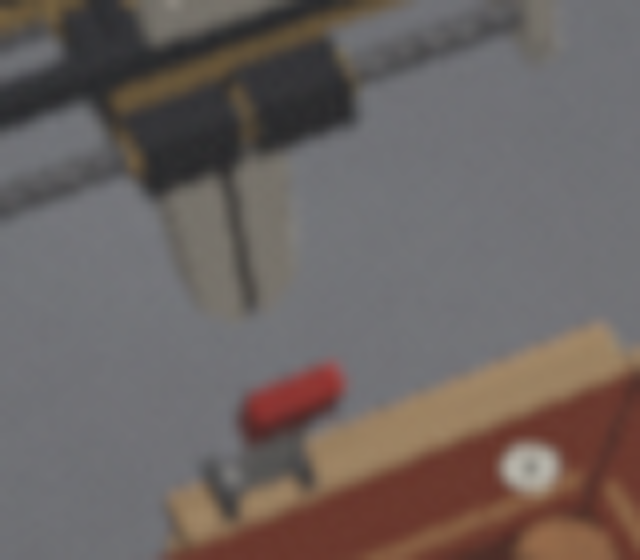

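Run:
```python
from h import *
from bench import robot
import cv2
np.set_printoptions(precision=2,suppress=True)
st=False
for a in (1.1,.9,.7,.5,.35,.2,.1):
    st=robot.move_linear(face(102,a,dz=1),speed=110,f_stop=15)
    print(a,st,robot.current_contact_force(),robot.current_tcp_pos(),round(robot.current_t(),2))
    if st: break
```

```text
1.1 False [-0.24  0.3   0.21] [ 499.84 -126.17  140.27] 4.63
0.9 False [ 0.34  0.32 -0.24] [ 516.55 -123.09  129.68] 4.97
0.7 False [-0.18  0.78  0.13] [ 531.52 -120.56  116.26] 5.3
0.5 False [ 0.27 -0.41 -0.2 ] [ 543.67 -118.45  100.  ] 5.63
0.35 False [-0.61 -0.7  -0.64] [ 550.54 -117.23   86.37] 5.92
0.2 False [-0.55 -0.5  -0.99] [ 555.27 -116.39   71.77] 6.22
0.1 False [0.14 0.22 0.73] [ 557.34 -116.11   61.93] 6.47
```

Run:
```python
from h import *
from bench import robot
import cv2
np.set_printoptions(precision=2,suppress=True)
cv2.imwrite("pics/scene2.png",robot.get_image("scene")["img"])
a=cv2.imread("pics/scene2.png")[145:225,225:325]
cv2.imwrite("pics/z2.png",cv2.resize(a,(800,600),interpolation=cv2.INTER_CUBIC))
```

```text
(no output)
```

View pics/z2.png

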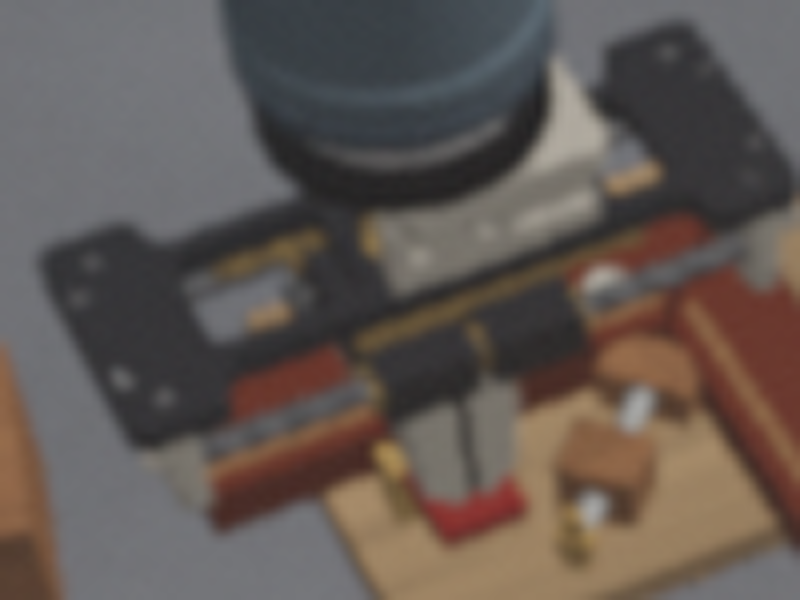

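The bar has followed down: the red pad is at (475,510) in the crop, directly under the fingertips. Next I press it home and check for a firm stop.

Run:
```python
from h import *
from bench import robot
import cv2
np.set_printoptions(precision=2,suppress=True)
p=face(102,0.0,dz=-14)
st=robot.move_linear(p,speed=35,f_stop=12)
print(st,robot.current_tcp_pos(),robot.current_contact_force(),robot.current_t())
robot.sleep(.3); print(robot.current_tcp_pos(),robot.current_contact_force())
q=np.array(robot.current_tcp_pos()); 
robot.move_linear([q[0],q[1],q[2]+40],speed=120)
# back over: move to stand
robot.move_linear([q[0]-60,q[1]-40,260],speed=250)
robot.move_gripper(0.55)
g=np.array([504.3,-270.9])
robot.move_ptp([g[0],g[1],240],[np.pi,0,-0.14])
print(robot.current_t(),robot.current_tcp_pos())
for n in ("scene","top"): cv2.imwrite(f"pics/{n}3.png",robot.get_image(n)["img"])
a=cv2.imread("pics/scene3.png")[110:230,150:350]
cv2.imwrite("pics/z3.png",cv2.resize(a,(800,480),interpolation=cv2.INTER_CUBIC))
```

```text
True [ 558.73 -116.37   51.07] [-2.27  0.91  8.94] 6.975
[ 558.74 -116.4    51.06] [-3.41  0.95 10.43]
10.1417 [ 503.94 -271.66  239.37]
```

View pics/z3.png

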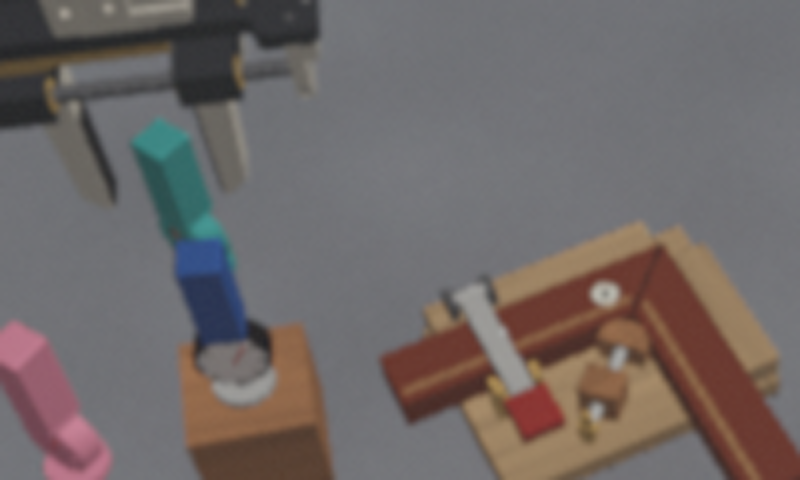

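Run:
```python
from h import *
from bench import robot
import cv2
np.set_printoptions(precision=2,suppress=True)
st=robot.move_linear([504.3,-270.9,136],speed=120,f_stop=10)
print(st,robot.current_tcp_pos(),robot.current_contact_force())
robot.move_gripper(0.0)
print(robot.current_gripper_width()*93,robot.current_tcp_pos(),robot.current_contact_force(),robot.current_ft_torque(),robot.current_t())
robot.sleep(.2)
st=robot.move_linear([504.3,-270.9,146],speed=40,f_stop=10)
print(st,robot.current_tcp_pos(),robot.current_contact_force(),robot.current_ft_torque())
for n in ("scene","top"): cv2.imwrite(f"pics/{n}4.png",robot.get_image(n)["img"])
a=cv2.imread("pics/scene4.png")[130:230,150:283]
cv2.imwrite("pics/z4.png",cv2.resize(a,(798,600),interpolation=cv2.INTER_CUBIC))
```

```text
False [ 504.82 -271.12  136.84] [-0.42 -0.72 -0.45]
24.042708520956133 [ 504.41 -271.03  136.28] [0.65 0.37 2.29] [0.   0.   0.03] 11.8083
False [ 504.34 -270.9   146.07] [-0.37 -0.48 -1.85] [ 0.04 -0.   -0.03]
```

View pics/z4.png

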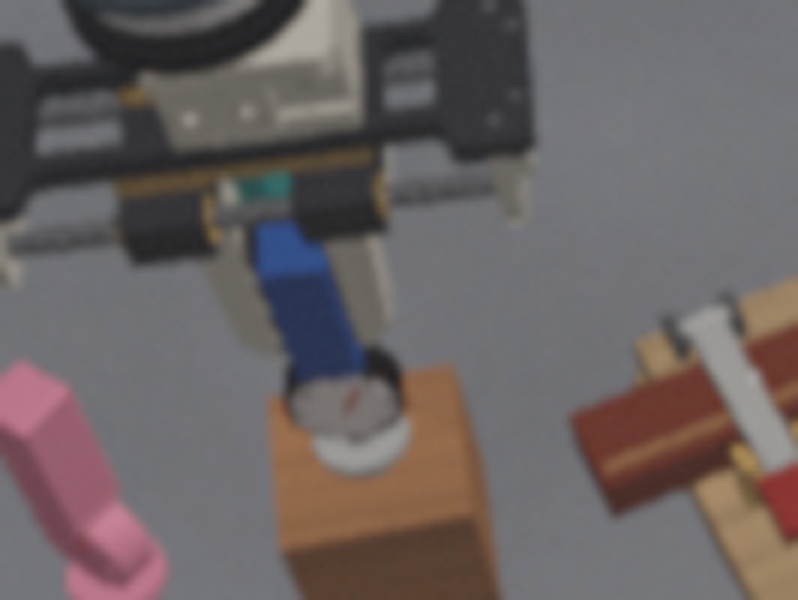

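Run:
```python
from h import *
from bench import robot
import cv2
np.set_printoptions(precision=2,suppress=True)
robot.move_linear([504.3,-270.9,236],speed=120)
print(robot.current_contact_force(),robot.current_gripper_width()*93)
robot.move_linear([484.5,-53,225],ori=[np.pi,0,-0.14],speed=150)
robot.move_linear([484.5,-53,183],speed=80,f_stop=8); robot.sleep(.2)
p=robot.current_tcp_pos(); print(p,robot.current_eef_rot(),robot.current_contact_force(),robot.current_ft_torque(),robot.current_t())
p=np.array(p)
print('tip',proj('scene',p-[0,0,128.3]),proj('top',p-[0,0,128.3]),'sleeve end',proj('scene',p-[0,0,104.3]))
for n in ("scene","top"): cv2.imwrite(f"pics/{n}5.png",robot.get_image(n)["img"])
a=cv2.imread("pics/scene5.png")[125:205,250:350]
cv2.imwrite("pics/z5.png",cv2.resize(a,(800,640),interpolation=cv2.INTER_CUBIC)[:600])
b=cv2.imread("pics/top5.png")[205:275,280:380]
cv2.imwrite("pics/t5.png",cv2.resize(b,(800,560),interpolation=cv2.INTER_CUBIC))
```

```text
[-0.04 -0.08 -2.12] 23.945580501548744
[484.92 -53.12 183.61] [ 3.14 -0.   -0.14] [ 0.6   0.34 -2.7 ] [ 0.01  0.04 -0.03] 15.8917
tip [[300.65 180.38]] [[331.34 248.02]] sleeve end [[300.13 174.2 ]]
```

View pics/z5.png

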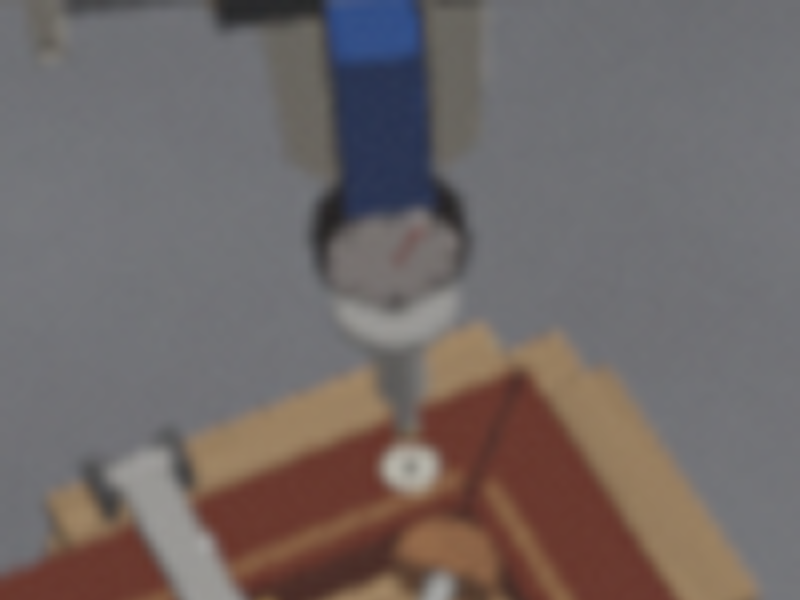

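View pics/t5.png

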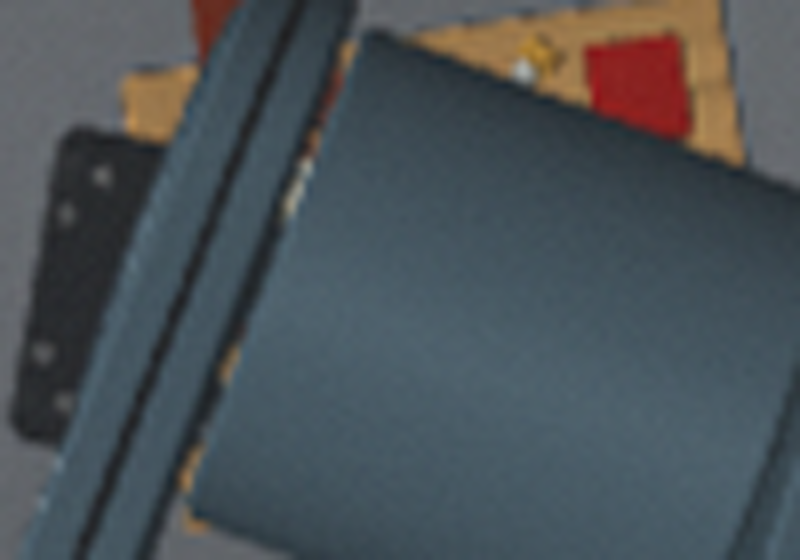

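```bash
python3 - <<'E'
from h import *
print(proj('scene',[[484.92,-53.12,40],[481,-53.1,40],[484.9,-48,40],[484.92,-53.12,55.3]]))
E
python3 - <<'E'
import cv2
a=cv2.imread("pics/scene5.png")[160:195,280:320]
cv2.imwrite("pics/z5b.png",cv2.resize(a,(640,560),interpolation=cv2.INTER_CUBIC))
E
```

```text
[[300.96420079 184.20806343]
 [300.53799451 182.99612565]
 [302.97157043 183.69295738]
 [300.64636541 180.38224651]]
```

View pics/z5b.png

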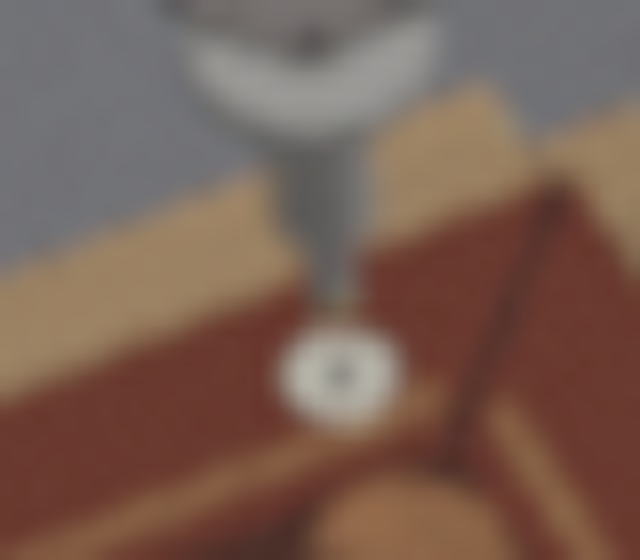

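Run:
```python
from h import *
from bench import robot
np.set_printoptions(precision=2,suppress=True)
def F():
    l=[]
    for _ in range(8): robot.sleep(.03); l.append(robot.current_contact_force())
    return np.mean(l,0)
print(robot.current_tcp_pos(),F())
for z in (173,170,167,165,163,161):
    st=robot.move_linear([485.1,-53.1,z],speed=25,f_stop=8)
    print(z,st,robot.current_tcp_pos(),F(),round(robot.current_t(),2))
    if st: break
```

```text
[484.78 -53.08 183.46] [-0.15 -0.12 -2.17]
173 False [485.02 -53.08 172.82] [ 0.08 -0.3  -2.37] 17.07
170 False [484.88 -53.03 169.74] [-0.3   0.   -2.55] 17.61
167 False [485.26 -53.16 167.  ] [ 0.4   0.12 -0.97] 18.14
165 False [485.13 -53.09 164.93] [ 0.31 -0.17 -0.67] 18.66
163 False [485.13 -53.08 162.9 ] [ 0.47 -0.33 -0.45] 19.18
161 False [485.14 -53.13 160.93] [ 0.41 -0.11  0.14] 19.69
```

Run:
```python
from h import *
from bench import robot
import cv2
np.set_printoptions(precision=2,suppress=True)
robot.move_linear([485.1,-53.1,160.6],speed=20,f_stop=8); robot.sleep(.5)
l=[]
for _ in range(20): robot.sleep(.03); l.append(robot.current_contact_force())
print(robot.current_tcp_pos(),robot.current_eef_rot(),np.mean(l,0),robot.current_ft_torque(),robot.current_gripper_width()*93,robot.current_t())
for n in ("scene","top"): cv2.imwrite(f"pics/{n}6.png",robot.get_image(n)["img"])
a=cv2.imread("pics/scene6.png")[140:215,250:350]
cv2.imwrite("pics/z6.png",cv2.resize(a,(800,600),interpolation=cv2.INTER_CUBIC))
```

```text
[485.12 -53.12 160.62] [-3.14 -0.   -0.14] [ 0.58 -0.32 -0.17] [ 0.02 -0.15  0.02] 23.91690013175647 21.1083
```

View pics/z6.png

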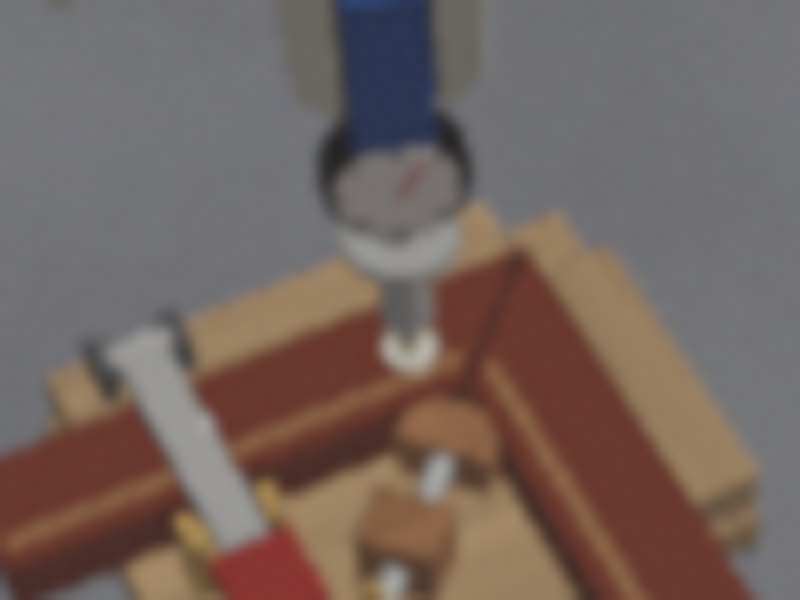

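View pics/top6.png

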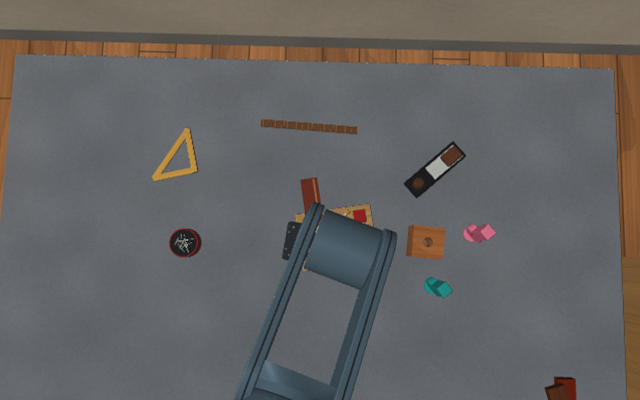

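Run:
```python
import cv2
from h import *
c=lambda p:(proj('scene',p)-[290,172]+.5)*28
print((proj('scene',[[485.1,-53.1,z] for z in (56.3,98,210)])-[250,140]+.5)*8)
a=cv2.imread("pics/scene6.png")[172:192,290:312]; b=cv2.imread("pics/scene3.png")[172:192,290:312]
g=lambda x:cv2.resize(x,(396,360),interpolation=cv2.INTER_CUBIC)
cv2.imwrite("pics/z6b.png",np.hstack([g(a),g(b)]))
```

```text
[[409.22781098 325.46505731]
 [401.98972022 238.26635076]
 [380.03375878 -26.24144619]]
```

View pics/z6b.png

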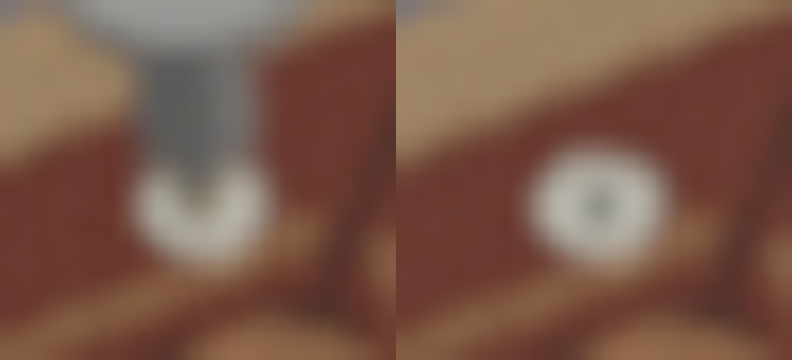

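Run:
```python
from h import *
from bench import robot
import cv2
np.set_printoptions(precision=2,suppress=True)
def F(n=20):
    l=[];m=[]
    for _ in range(n): robot.sleep(.03); l.append(robot.current_contact_force());m.append(robot.current_ft_torque())
    return np.mean(l,0),np.mean(m,0)
robot.move_linear([485.1,-53.1,172.5],speed=30); robot.sleep(.2)
robot.move_linear([486.3,-53.1,172.5],speed=20); robot.sleep(.3)
f0=F(); print(robot.current_tcp_pos(),*f0)
cv2.imwrite("pics/scene7a.png",robot.get_image("scene")["img"])
robot.move_linear([486.3,-53.1,160.7],speed=20,f_stop=8); robot.sleep(.3)
f1=F(); print(robot.current_tcp_pos(),*f1,'d',f1[0]-f0[0])
print(robot.current_eef_rot(),robot.current_gripper_width()*93,robot.current_t())
for n in ("scene","top"): cv2.imwrite(f"pics/{n}7.png",robot.get_image(n)["img"])
g=lambda n:cv2.resize(cv2.imread(n)[172:192,290:312],(396,360),interpolation=cv2.INTER_CUBIC)
cv2.imwrite("pics/z7.png",np.hstack([g("pics/scene7a.png"),g("pics/scene7.png")]))
a=cv2.imread("pics/scene7.png")[100:220,180:340]
cv2.imwrite("pics/z7b.png",cv2.resize(a,(800,600),interpolation=cv2.INTER_CUBIC))
```

```text
[486.32 -53.1  172.51] [-0.09 -0.08 -2.33] [ 0.04 -0.    0.01]
[486.35 -53.12 160.71] [ 0.77 -0.41  0.02] [-0.06 -0.21 -0.01] d [ 0.85 -0.33  2.35]
[ 3.14 -0.   -0.14] 23.787563257963722 24.9333
```

View pics/z7.png

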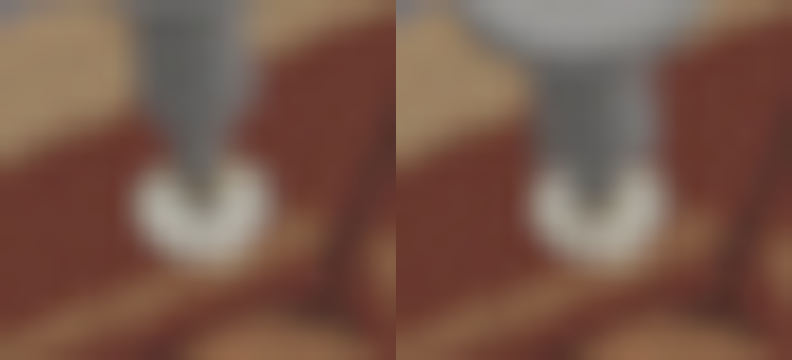

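View pics/z7b.png

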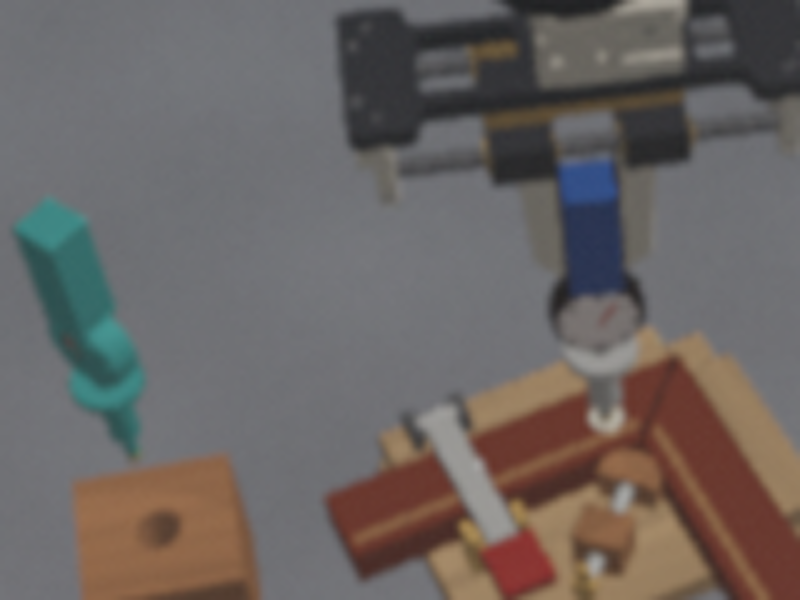

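Run:
```python
from bench import robot
robot.hand_in(); print(robot.current_t(),robot.current_tcp_pos(),robot.current_contact_force())
```

```text
the job is handed in; nothing more can be done
the job is handed in; nothing more can be done
```

The job is handed in: the bar is closed, and the gauge is held upright on the white dot with its plunger about half way in. It finished at about 25 s of the 56 s allowed.

**Bar:** I pushed the pad down along its arc with closed fingers. It came to a firm stop at about 10 N with the fingertip at z 51.1 mm, where the closed pad's face should be at 51 mm. The last picture shows the bar still lying in the brass catch.

**Gauge:** I gripped it by the blue handle (23.8 mm between the jaws at the last reading, against the handle's 24 mm) and lifted it straight out of the stand. After a first press I lifted it and moved it 1.2 mm further out from the robot to centre it better. The second press gave 2.35 N at the plunger, or about 7.8 mm in; half way is 8 mm.

**Last checks:**
- **Position:** the tip sits within about 1–2 mm of the dot's centre in the scene view. The arm hid the tip from the top camera, so that is from one view only.
- **Camera disagreement:** the two cameras differed by about 4.5 mm in x on the dot, and heights measured from both came out up to about 6 mm too high. I settled the position by comparing the tip with the dot in the picture and from the top view's estimate.
- **Side force:** about 0.9 N of sideways force remained at the tip, probably friction.
- **Bystanders:** in the top view after the first press, the tin, plane, template and strip looked unmoved. I did not measure them, and I did not view the final top picture.

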